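Clamp a pouch cell in the test cradle

TASK

Lay the silver pouch cell flat in the green bay of the test cradle, then squeeze the collar's two orange tabs together and, keeping them squeezed, turn the collar clockwise (seen from above) so that its arm pushes the cell home, square against both brass pins. Stop when the arm's sprung pad is pressed about half way in (about 4.5 N on the cell, never as much as 8 N), and let go of the tabs so that the collar locks there.

Things in the scene. Friction and masses are not known exactly. Their poses are not given: they have to be found in the camera images.
- cell_center (a point): centre of the loose silver pouch cell, a stiff flat block 52 x 34 x 9 mm (its own x along the 52 mm, y along the 34 mm, z up), about 40 g; it lies flat on the bench at the start and is gripped across its 34 mm
- cradle: fixed test cradle, an aluminium plate 140 x 104 mm, 6 mm thick. Origin: on the axis of its steel post (24 mm thick, 44 mm high), at bench height; x points from the post to the middle of the cell bay, y to the side from which the arm swings in, z up. The green bay reaches from x = 31 to 93 mm between two white lips that stand 7 mm over its floor
- bay_centre (a point): point on the bay floor (cradle x 62, y 8 mm, 6 mm above the bench): lay the cell's middle here within 5 mm, its 52 mm along the cradle's x, clear of pins and parked arm. On the bay's -y side two brass pins, 6 mm thick, 14 mm high, at x = 41 and 83 mm, leave room for a finger between. They are adjustable: the cell meets them anywhere from y = -36 to -20 mm, to be felt
- collar_grip (a point): point on the post's axis midway between the two orange tabs, 51 mm above the bench, at the height to squeeze them. Its y is the line along which the tabs are squeezed, x the arm's direction. The tabs are upright plates 22 mm wide, 3 mm thick, outer faces 26 mm either side of this point, from 36 to 63 mm above the bench; nothing between them above 44 mm; the arm lies below 27 mm
- tab_a (a joint): how far one tab (on collar_grip's +y side) is squeezed in, m: 0 when free, at most 0.004. Each tab takes 12 N to start and 16 N fully in. Steel shoes on the tabs lock the collar on the post; it turns only while both are in by 0.5 mm or more and locks again where it stands when they are let go. 30 N of grip suits turning; opened slowly, the arm springs back least
- tab_b (a joint): the same for the other tab (-y side); 44 mm over both tabs when both are fully in
- collar (a joint): angle of the collar about the post, rad, growing anticlockwise from above: parked open at 0.95 to 1.2 at the start; at 0 the collar's x lies along the cradle's x and the pad stands square to the bay; the cell gets clamped somewhere between -0.2 and 0.2, to be felt. With the tabs squeezed it turns with 0.08 Nm of friction and 0.3 Nm per rad/s of damping from -0.35 to 1.4
- contact_pad: the sprung blue pad at the arm's end. Origin on the post's axis at bench height, axes as the collar's; it shifts along its own y by as much as the pad is pressed in. The nose is an upright cylinder 10 mm thick, 62 mm from the axis, 8 to 17 mm above the bench, on a spring of 1 N per mm with 9 mm of travel: half way in is 4.5 N on the cell, 0.28 Nm about the post (friction comes on top)
- pad_face (a point): the foremost point of the blue nose, which meets the cell; at collar x = 62, y = 2 mm when the pad is not pressed in, moving towards the collar's +y as it is
There are look-alikes about, which are no part of the job. What is shaped like the part that bears cell_center but pink or red is not meant. Of the things that look like the cradle, the larger one is meant.

How it is judged:
By the outcome, as a careful person would: the job done as asked, in the order asked, and still so for the second after the job is handed in, with the robot touching nothing.
It also fails if it takes over 64 s, if anything falls off the work surface, if the arm or the gripper's body presses on something with over 40 N, if the wrist force passes 120 N, or if a joint passes its speed limit or range.

ROBOT

A 7-joint arm with a two-finger parallel gripper is mounted at the origin on a cart in front of the work surface, level with it; the furniture and walls round the work are solid. World frame = base frame: x ahead of the robot, y to its left, z up, the work surface at z = 0. Lengths are in mm, angles in rad, forces in N, time in s.
With the tool pointing down it reaches from about 350 to 900 mm from the base axis. Payload 7.2 kg.
Tool frame: the origin (TCP) lies midway between the tips of the shut fingers; the grasp point (between the pads) lies 19 mm behind it; z points along the fingers, y is the line along which they close (so a half turn about z gives the same grasp; the last joint's range is limited). The gripper opens to 85 mm and grips with 20 to 120 N. Pads are 22 mm wide; open, the fingers measure 114 mm over their backs; the gripper's body (76 mm by 85 mm) begins 54 mm behind the grasp point. The pads swing forward as they close: fully open they stand 13 mm farther back than shut.
Start: joints at [1.143, 0.411, -0.013, 1.596, 0.006, 1.134, -0.082], TCP at [220.043, -584.988, 195.897] pointing down, gripper open.
Joint ranges: [-2.95, 2.95], [-0.29, 1.99], [-1.47, 1.44], [0.14, 2.54], [-1.03, 4.17], [0.13, 1.85], [-2.86, 2.86]. Speed limits (rad/s): [2.39, 2.39, 3.01, 3.01, 3.14, 3.14, 3.14].

INTERFACE

Orientations are given as a 3x3 rotation matrix whose columns are the frame's x, y, z axes.
In Python, from plant import bot gives the robot as it stands.
- The arm moves only by the tool drive_tool, never from a script. Its argument "motion" is a list of rows, each a list of 3 entries, a list of its own where there are three numbers: the shift along the tool's x, y, z in cm, then the turn about the tool's z in degrees, then the opening, from 0 (shut) to 1 (fully open). A call has 1 to 12 rows; each row is the pose to reach, as a shift and turn from the pose commanded when the call began, along the tool's axes at that moment; what a row does not reach only later rows make up. A row lasts 1/10 s, in which the tool goes at most 50 mm and 8.59 degrees, less where a joint would pass 70% of its speed; a pose out of reach is approached as far as the arm can. A call with a gripper value outside its range is refused whole. The fingers move at their own pace and stop on an object; the grip force is fixed at half the most. Time passes only in rows, so rows that repeat a pose let the fingers close. It gives the time, the measured TCP pose, the force, the opening and the grip force at its end, in the units of the state.
- bot.observe(): the state, without advancing time (a new reading comes with each control period).
- bot.capture(name): name is "scene" or "top"; returns a dict with "pixels" (400x640x3 uint8, red, green, blue), "vfov" (degrees; the focal length in pixels is half the picture's height over the tangent of half this angle, whatever the lens; pixels are square), "cx", "cy" (the principal point, pixels), "k1" (the pictures are not rectified: a ray, as slopes to the right and down, at radius r is drawn at 1 + k1 r^2 times it, then the intrinsics apply), "position" and "attitude" of the camera in the world. Camera axes: x right, y down, z forward; pixel columns grow to the right and rows downward; lengths in mm; the calibration is good to about 2 mm. A picture is of the moment at which its call begins. There is no depth.
- bot.job_done(): hands the job in; it is judged then, once.
The state is a dict: "t": time; "qpos": joint angles; "joint_vel": joint speeds; "joint_torque": joint torques, N m; "eef_pos": TCP position; "tcp_rot": TCP orientation; "wrist_force": force on the tool from outside, world axes, zero at the start; "wrist_torque": the same for the moment, N m; "opening": finger opening in mm; "grasp_force": force on a finger pad.
Only numpy, scipy, OpenCV 4.12 (cv2) and the standard library are available. Lean on these libraries where they do the work, as an engineer would, in place of code of your own. Each camera call takes 0.05 s, during which the arm holds its last target. There are 200 camera calls.

## Working session

There is one attempt and no reset: what is moved stays moved. The work goes in short steps, Python scripts to look and compute and a tool call to move; the robot and the scene stay as the last step left them, time stands still between calls to the robot, and variables do not carry over. Pictures are saved under pics/ and viewed, at most 13 in all, crops included, and the job is handed in when it is done.

Besides the shell and the picture viewer there is one more tool, called after ">>>" in YAML: its name, and indented under it one key for each argument. drive_tool: Moves the arm, as the interface text tells. Its arguments: {"type":"object","properties":{"motion":{"type":"array","items":{"type":"array"}}},"required":["motion"]}

```bash
mkdir -p pics; ls; python3 - <<'E'
from plant import bot
import cv2,json,numpy as np
s=bot.observe(); print({k:np.round(v,3).tolist() for k,v in s.items()})
for n in("scene","top"):
    c=bot.capture(n); p=c.pop("pixels"); cv2.imwrite(f"pics/{n}0.png",p[:,:,::-1]); print(n,{k:np.round(v,4).tolist() for k,v in c.items()})
E
```

```text
pics
{'t': 0.0, 'qpos': [1.143, 0.412, -0.013, 1.597, 0.006, 1.134, -0.082], 'joint_vel': [-0.001, 0.002, 0.0, 0.001, -0.0, -0.001, -0.001], 'joint_torque': [-0.002, -60.062, 0.682, -29.941, 0.014, 0.01, -0.0], 'eef_pos': [219.848, -584.462, 195.037], 'tcp_rot': [[0.936, 0.352, -0.001], [0.352, -0.936, 0.001], [-0.0, -0.002, -1.0]], 'wrist_force': [-0.531, 0.307, -0.4], 'wrist_torque': [-0.027, -0.001, 0.021], 'grasp_force': 0.0, 'opening': 85.38}
scene {'vfov': 53.1405, 'cx': 310.6147, 'cy': 197.5612, 'k1': -0.0636, 'position': [7.6377, 263.7355, 583.962], 'attitude': [[-0.6524, -0.4823, 0.5846], [-0.7579, 0.4093, -0.5081], [0.0058, -0.7745, -0.6325]]}
top {'vfov': 48.2049, 'cx': 313.6753, 'cy': 196.6122, 'k1': -0.0707, 'position': [431.4422, -166.8548, 954.7213], 'attitude': [[-0.0138, -0.9966, 0.0811], [-0.9998, 0.0126, -0.0152], [0.0141, -0.0813, -0.9966]]}
```

View pics/top0.png

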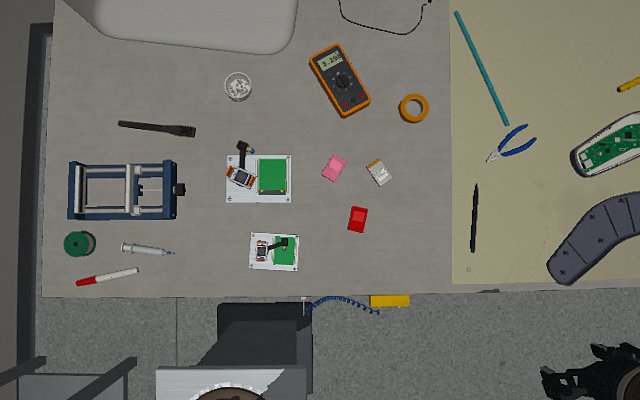

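View pics/scene0.png

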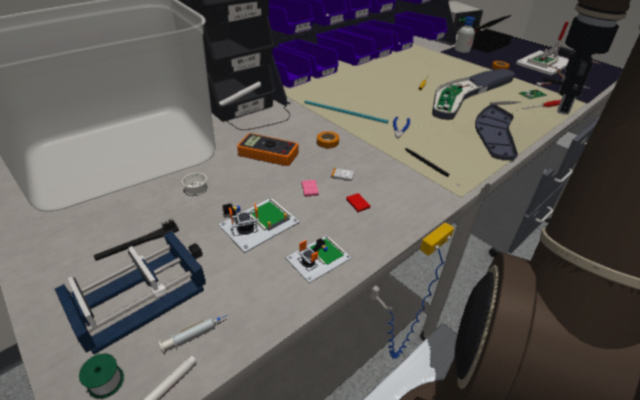

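The top view shows the larger cradle at about (258,178), with its bay to the right and the arm parked up and left. The silver cell is at about (379,172), with pink and red decoys nearby. The smaller look-alike cradle is at (274,251).

```bash
cat > h.py <<'E'
import cv2,numpy as np
def K(c):
    f=200/np.tan(np.radians(c["vfov"]/2)); return np.array([[f,0,c["cx"]],[0,f,c["cy"]],[0,0,1]])
def ray(c,uv):
    p=cv2.undistortPoints(np.array(uv,float).reshape(-1,1,2),K(c),np.array([c["k1"],0,0,0.]),None,None,None,) if 0 else None
    q=(np.array(uv,float).reshape(-1,2)-[c["cx"],c["cy"]])/K(c)[0,0]
    x=q.copy()
    for _ in range(20): x=q/(1+c["k1"]*(x**2).sum(1,keepdims=True))
    return np.c_[x,np.ones(len(x))]@np.array(c["attitude"]).T
def plane(c,uv,z):
    d=ray(c,uv); o=np.array(c["position"]); return o+d*((z-o[2])/d[:,2])[:,None]
def proj(c,P):
    x=(np.array(P,float).reshape(-1,3)-c["position"])@np.array(c["attitude"]); x=x[:,:2]/x[:,2:]
    return x*(1+c["k1"]*(x**2).sum(1,keepdims=True))*K(c)[0,0]+[c["cx"],c["cy"]]
def crop(c,x0,y0,x1,y1,s,name):
    cv2.imwrite(f"pics/{name}.png",cv2.resize(c["pixels"][y0:y1,x0:x1,::-1],None,fx=s,fy=s,interpolation=cv2.INTER_CUBIC))
E
sed -i '/p=cv2.undistort/d' h.py
python3 - <<'E'
from plant import bot
from h import *
c=bot.capture("top"); crop(c,215,125,405,235,4,"crop1")
hsv=cv2.cvtColor(c["pixels"],cv2.COLOR_RGB2HSV); r=c["pixels"].astype(int)
def big(m,box,n=1):
    x0,y0,x1,y1=box; k=np.zeros(m.shape,np.uint8); k[y0:y1,x0:x1]=m[y0:y1,x0:x1]*255
    cs=cv2.findContours(k,cv2.RETR_EXTERNAL,cv2.CHAIN_APPROX_NONE)[0]
    return sorted(cs,key=cv2.contourArea)[-n:]
H,S,V=[hsv[...,i] for i in range(3)]
def rep(n,cs,z):
    for k in cs:
        R=cv2.minAreaRect(k); b=plane(c,cv2.boxPoints(R),z)
        print(n,np.round(R[0],1),cv2.contourArea(k),"ctr",b.mean(0).round(1),"sides",np.linalg.norm(b[1]-b[0]).round(1),np.linalg.norm(b[2]-b[1]).round(1)); print(b[:,:2].round(1).tolist())
rep("green",big((H>45)&(H<75)&(S>120),(220,130,300,210)),6)
plate=(V>190)&(S<40)
rep("plate",big(plate|((H>45)&(H<75)&(S>120)),(220,150,300,210)),6)
rep("cell",big((V>165),(362,150,400,195)),9)
rep("orange",big((H>5)&(H<22)&(S>130)&(V>120),(220,150,260,200),3),63)
print(V[150:195:6,362:400:4])
E
```

```text
green [272.  174.5] 775.0 ctr [557.3 -92.9   6. ] sides 55.7 66.8
[[591.1, -65.2], [590.4, -121.0], [523.6, -120.4], [524.3, -65.0]]
plate [272.  174.5] 775.0 ctr [557.3 -92.9   6. ] sides 55.7 66.8
[[591.1, -65.2], [590.4, -121.0], [523.6, -120.4], [524.3, -65.0]]
cell [381.5 176. ] 93.0 ctr [ 550.8 -327.     9. ] sides 28.3 28.5
[[555.2, -307.5], [570.5, -331.3], [546.5, -346.5], [531.2, -322.8]]
orange [227.5 170. ] 8.0 ctr [559.9  -7.9  63. ] sides 18.9 3.6
[[552.3, -2.0], [569.3, -10.5], [567.6, -13.7], [550.7, -5.3]]
orange [250.5 179.7] 10.5 ctr [539.7 -54.2  63. ] sides 19.8 3.8
[[531.2, -48.8], [549.6, -56.2], [548.1, -59.6], [529.8, -52.2]]
[[128 129 129 125 130 126 129 131 129 129]
 [126 122 125 125 130 126 129 129 129 128]
 [125 124 123 151 161 136 130 132 130 131]
 [135 105 162 156 158 163 134 126 129 134]
 [131 130 131 136 177 128 206 135 128 131]
 [125 130 128  57 171 162 160 122 127 127]
 [128 128 134 127 127 123 129 128 126 128]
 [127 127 126 127 126 126 126 127 125 128]]
```

View pics/crop1.png

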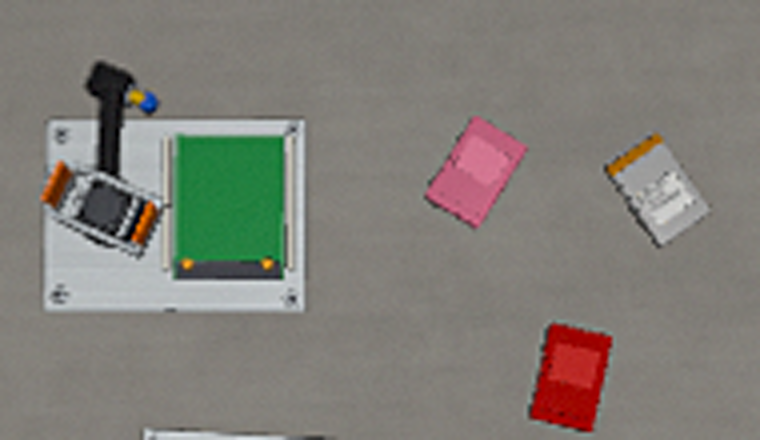

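Crop1 (4x, offset 215,125) shows the cell corners at about (657,135), (605,168), (660,246) and (710,208). The plate corners are at (46,120), (305,120), (304,312) and (43,311), and the pins at (187,265) and (267,265).

```bash
python3 - <<'E'
from plant import bot
from h import *
c=bot.capture("top"); t=lambda a:(np.array(a)+.5)/4-.5+[215,125]
for n,a,z in(("cell",[(657,135),(605,168),(660,246),(710,208)],9),("plate",[(46,120),(305,120),(304,312),(43,311)],6),("pins",[(187,265),(267,265)],20),("nose",[(149,101)],17)):
    b=plane(c,t(a),z); print(n,b[:,:2].round(1).tolist(),b.mean(0).round(1),np.linalg.norm(np.diff(b,axis=0),axis=1).round(1))
    d=b[1]-b[0]; print(np.degrees(np.arctan2(d[1],d[0])).round(1)); d=b[2%len(b)]-b[1%len(b)];print(np.degrees(np.arctan2(d[1],d[0])).round(1))
# second view
s=bot.capture("scene"); crop(s,190,150,400,290,3.8,"crop2")
print(proj(s,[[550,-31,44],[557,-93,6]]).round(1))
E
```

```text
cell [[589.0, -322.4], [571.4, -293.9], [529.1, -322.4], [549.2, -349.8]] [ 559.7 -322.1    9. ] [33.4 51.  34. ]
121.7
-146.1
plate [[601.5, 5.4], [599.7, -133.7], [496.5, -132.2], [498.8, 6.7]] [549.1 -63.4   6. ] [139.1 103.2 138.8]
-90.7
179.2
pins [[521.0, -71.5], [520.5, -113.5]] [520.7 -92.5  20. ] [42.]
-90.7
89.3
nose [[609.0, -51.3]] [609.  -51.3  17. ] []Traceback (most recent call last):
  File "<stdin>", line 6, in <module>
IndexError: index 1 is out of bounds for axis 0 with size 1
```

Cell: (560,-322), long axis at 34°. Cradle: post at (549.5,-31), x axis at -90.7°, collar about 1.17 rad. The sizes check out: cell 34x51, plate 139x103, pin spacing 42. Moving above the cell.

>>> drive_tool:
  motion:
    - [[41.1,-12.6,9.5],-13.6,0.75]
    - [[41.1,-12.6,9.5],-13.6,0.75]
    - [[41.1,-12.6,9.5],-13.6,0.75]
    - [[41.1,-12.6,9.5],-13.6,0.75]
    - [[41.1,-12.6,9.5],-13.6,0.75]
    - [[41.1,-12.6,9.5],-13.6,0.75]
    - [[41.1,-12.6,9.5],-13.6,0.75]
    - [[41.1,-12.6,9.5],-13.6,0.75]
    - [[41.1,-12.6,9.5],-13.6,0.75]
    - [[41.1,-12.6,9.5],-13.6,0.75]
    - [[41.1,-12.6,9.5],-13.6,0.75]
    - [[41.1,-12.6,9.5],-13.6,0.75]

```text
t: 1.4
eef_pos: [559.3, -323.7, 100.8]
tcp_rot: [[0.828, 0.561, -0.001], [0.561, -0.828, -0.001], [-0.001, 0.0, -1.0]]
wrist_force: [0.6, -0.4, 0.1]
opening: 64.2
grasp_force: 0.0
```

>>> drive_tool:
  motion:
    - [[0.15,-0.1,4.5],0,0.75]
    - [[0.15,-0.1,8],0,0.75]
    - [[0.15,-0.1,9.5],0,0.75]
    - [[0.15,-0.1,9.9],0,0.75]
    - [[0.15,-0.1,9.9],0,0.6]
    - [[0.15,-0.1,9.9],0,0.5]
    - [[0.15,-0.1,9.9],0,0.3]
    - [[0.15,-0.1,9.9],0,0.2]
    - [[0.15,-0.1,9.9],0,0.2]
    - [[0.15,-0.1,9.9],0,0.2]
    - [[0.15,-0.1,9.9],0,0.2]
    - [[0.15,-0.1,9.9],0,0.2]

```text
t: 2.6
eef_pos: [561.0, -320.6, 1.9]
tcp_rot: [[0.827, 0.562, -0.0], [0.562, -0.827, -0.0], [-0.0, 0.0, -1.0]]
wrist_force: [0.7, -0.5, -0.5]
opening: 16.4
grasp_force: 0.0
```

```bash
python3 - <<'E'
from plant import bot
from h import *
s=bot.observe();print(s["eef_pos"],s["opening"],s["grasp_force"],s["wrist_force"])
a=bot.capture("scene"); b=bot.capture("top")
u=proj(a,[s["eef_pos"]])[0].astype(int); v=proj(b,[s["eef_pos"]])[0].astype(int); print(u,v)
f=lambda c,u:cv2.resize(c["pixels"][u[1]-50:u[1]+50,u[0]-50:u[0]+50,::-1],(400,400),interpolation=cv2.INTER_CUBIC)
cv2.imwrite("pics/g1.png",np.hstack([f(a,u),f(b,v)]))
E
```

```text
[ 561.04978713 -320.63936686    1.89615936] 16.404027273661672 0.0 [ 0.68275512 -0.52790052 -0.52281309]
[342 175] [377 171]
```

View pics/g1.png

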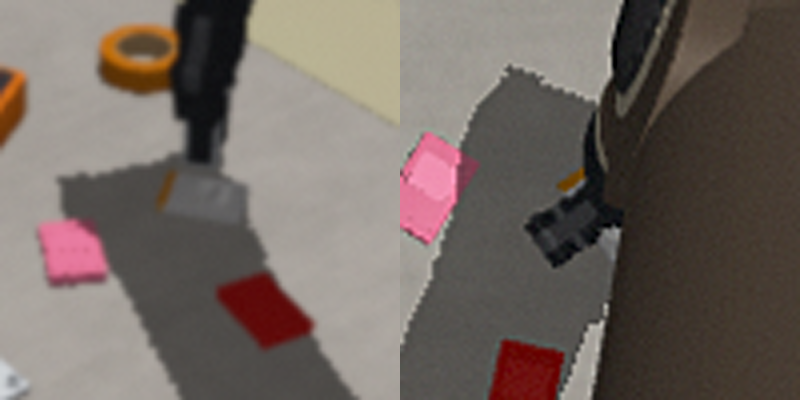

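```bash
python3 - <<'E'
from plant import bot
from h import *
a=bot.capture("scene"); crop(a,307,130,377,195,8,"g2")
E
```

```text
(no output)
```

View pics/g2.png

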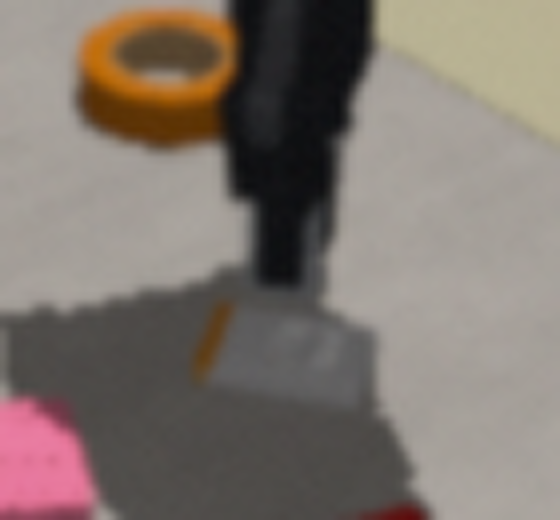

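The fingertips end at about pixel (342,166), above the cell rather than around it (cell centre at about 343,173). They are higher than I assumed, so I'll open and go lower in guarded steps.

>>> drive_tool:
  motion:
    - [[0,0,0.2],0,0.2]
    - [[0,0,0.4],0,0.2]
    - [[0,0,0.4],0,0.2]

```text
t: 3.05
eef_pos: [560.8, -320.5, -2.6]
tcp_rot: [[0.827, 0.562, -0.001], [0.562, -0.827, 0.0], [-0.0, -0.001, -1.0]]
wrist_force: [-0.1, 0.6, -0.3]
opening: 17.2
grasp_force: 0.0
```

>>> drive_tool:
  motion:
    - [[0,0,0.2],0,0.2]
    - [[0,0,0.4],0,0.2]
    - [[0,0,0.4],0,0.2]

```text
t: 3.35
eef_pos: [560.8, -320.6, -6.5]
tcp_rot: [[0.827, 0.562, -0.0], [0.562, -0.827, 0.0], [-0.0, -0.0, -1.0]]
wrist_force: [-0.7, 0.1, -0.3]
opening: 16.9
grasp_force: 0.0
```

>>> drive_tool:
  motion:
    - [[0,0,0.2],0,0.2]
    - [[0,0,0.4],0,0.2]
    - [[0,0,0.4],0,0.2]

```text
t: 3.65
eef_pos: [560.8, -320.6, -10.5]
tcp_rot: [[0.827, 0.562, -0.0], [0.562, -0.827, 0.0], [-0.0, -0.0, -1.0]]
wrist_force: [-0.6, 0.1, -0.4]
opening: 17.2
grasp_force: 0.0
```

>>> drive_tool:
  motion:
    - [[0,0,0.2],0,0.2]
    - [[0,0,0.4],0,0.2]
    - [[0,0,0.4],0,0.2]

```text
t: 3.95
eef_pos: [560.9, -320.6, -14.4]
tcp_rot: [[0.827, 0.562, -0.0], [0.562, -0.827, 0.0], [-0.0, -0.0, -1.0]]
wrist_force: [0.5, 0.0, -0.7]
opening: 17.6
grasp_force: 0.0
```

```bash
python3 - <<'E'
from plant import bot
from h import *
a=bot.capture("scene"); b=bot.capture("top")
f=lambda c,x0,y0:cv2.resize(c["pixels"][y0:y0+65,x0:x0+50,::-1],(400,520),interpolation=cv2.INTER_CUBIC)
I=np.hstack([f(a,317,130),f(b,350,140)]); cv2.imwrite("pics/g3.png",np.clip(I.astype(float)*1.7,0,255))
print(proj(a,[[560,-322,9],[560,-322,0],[560,-322,30]]).round(1))
E
```

```text
[[343.2 172.9]
 [343.  175.8]
 [343.7 165.8]][ WARN:0@0.924] global loadsave.cpp:1063 imwrite_ Unsupported depth image for selected encoder is fallbacked to CV_8U.
```

View pics/g3.png

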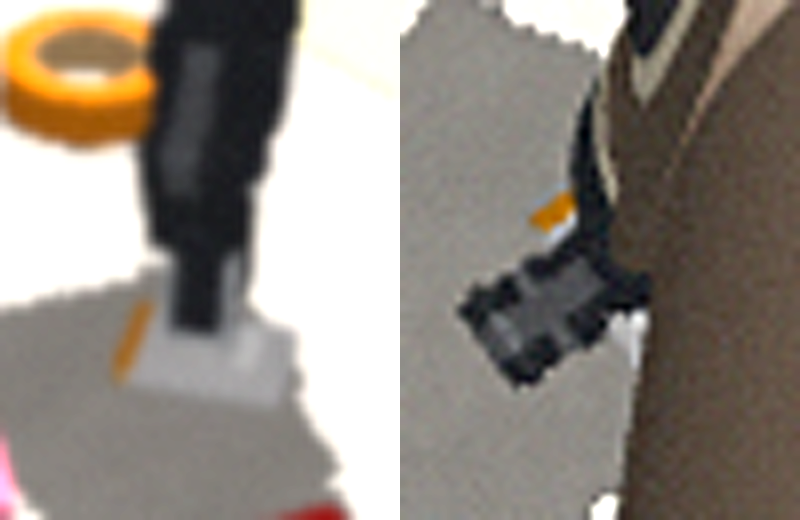

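The tips are still above the cell (dark end at about (341,172)), and xy is centred. The reported z reads about 30 mm low. I'll open to straddle the cell, go down and try closing.

>>> drive_tool:
  motion:
    - [[0,0,0],0,0.7]
    - [[0,0,0],0,0.7]
    - [[0,0,0],0,0.7]
    - [[0,0,0],0,0.7]
    - [[0,0,0.3],0,0.7]
    - [[0,0,0.6],0,0.7]
    - [[0,0,0.8],0,0.7]
    - [[0,0,0.8],0,0.4]
    - [[0,0,0.8],0,0.25]
    - [[0,0,0.8],0,0.25]
    - [[0,0,0.8],0,0.25]
    - [[0,0,0.8],0,0.25]

```text
t: 5.25
eef_pos: [561.1, -320.7, -22.0]
tcp_rot: [[0.827, 0.562, 0.0], [0.562, -0.827, -0.0], [0.0, 0.0, -1.0]]
wrist_force: [0.1, -0.0, 0.0]
opening: 21.2
grasp_force: 0.0
```

>>> drive_tool:
  motion:
    - [[0,0,0],0,0.7]
    - [[0,0,0],0,0.7]
    - [[0,0,0],0,0.7]
    - [[0,0,0],0,0.7]
    - [[0,0,0.3],0,0.7]
    - [[0,0,0.6],0,0.7]
    - [[0,0,0.6],0,0.7]
    - [[0,0,0.6],0,0.4]
    - [[0,0,0.6],0,0.25]
    - [[0,0,0.6],0,0.25]
    - [[0,0,0.6],0,0.25]
    - [[0,0,0.6],0,0.25]

```text
t: 6.45
eef_pos: [561.1, -320.7, -27.6]
tcp_rot: [[0.827, 0.562, 0.0], [0.562, -0.827, -0.0], [0.0, 0.0, -1.0]]
wrist_force: [-2.4, 1.6, 6.3]
opening: 29.1
grasp_force: 59.1
```

>>> drive_tool:
  motion:
    - [[0,0,0],0,0.6]
    - [[0,0,0],0,0.6]
    - [[0,0,0],0,0.6]
    - [[0,0,0.3],0,0.6]
    - [[0,0,0.5],0,0.6]
    - [[0,0,0.5],0,0.6]
    - [[0,0,0.5],0,0.6]

```text
t: 7.15
eef_pos: [561.0, -320.6, -33.3]
tcp_rot: [[0.827, 0.562, -0.0], [0.562, -0.827, 0.0], [-0.0, -0.0, -1.0]]
wrist_force: [-0.8, 1.1, 0.1]
opening: 51.4
grasp_force: 0.0
```

>>> drive_tool:
  motion:
    - [[0,0,0],0,0.4]
    - [[0,0,0],0,0.3]
    - [[0,0,0],0,0.3]
    - [[0,0,0],0,0.3]
    - [[0,0,0],0,0.3]

```text
t: 7.65
eef_pos: [561.3, -320.8, -32.7]
tcp_rot: [[0.827, 0.562, 0.001], [0.562, -0.827, -0.0], [0.0, 0.001, -1.0]]
wrist_force: [-0.3, 0.4, 5.3]
opening: 31.5
grasp_force: 60.0
```

>>> drive_tool:
  motion:
    - [[0,0,-0.5],0,0.3]
    - [[0,0,-2],0,0.3]
    - [[0,0,-4],0,0.3]
    - [[0,0,-6],0,0.3]
    - [[0,0,-6],0,0.3]

```text
t: 8.15
eef_pos: [563.2, -321.7, 30.7]
tcp_rot: [[0.827, 0.562, 0.005], [0.562, -0.827, -0.002], [0.003, 0.005, -1.0]]
wrist_force: [1.6, -1.2, -0.4]
opening: 31.8
grasp_force: 59.5
```

```bash
python3 - <<'E'
from plant import bot
from h import *
s=bot.observe();print(s["eef_pos"],s["opening"],s["grasp_force"],s["wrist_force"])
a=bot.capture("scene"); b=bot.capture("top")
f=lambda c,x0,y0:cv2.resize(c["pixels"][y0:y0+65,x0:x0+50,::-1],(400,520),interpolation=cv2.INTER_CUBIC)
I=np.hstack([f(a,317,130),f(b,350,140)]).astype(float); cv2.imwrite("pics/g4.png",np.clip(I*1.5,0,255).astype(np.uint8))
E
```

```text
[ 563.16558257 -321.70990861   30.69795393] 31.83534996592783 59.5236074924469 [ 1.64546654 -1.15030154 -0.36260054]
```

View pics/g4.png

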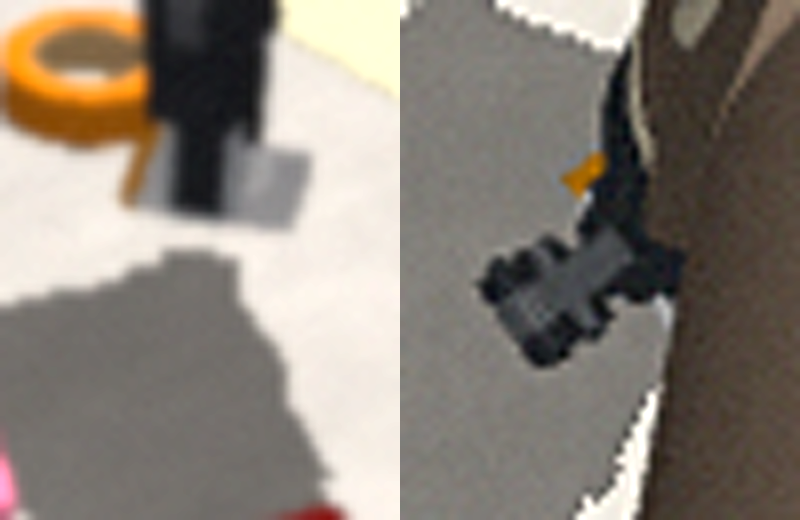

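The cell is lifted and held level between the pads. The bench corresponds to a reported z of about -33 in this grip, so the bay floor is at about -27. Carrying it over the bay.

>>> drive_tool:
  motion:
    - [[3,-4.5,0],-8,0.3]
    - [[6,-9,0],-16,0.3]
    - [[9,-13.5,0],-24,0.3]
    - [[11,-17,0],-32,0.3]
    - [[12.4,-19,0],-40,0.3]
    - [[12.4,-19,0],-48,0.3]
    - [[12.4,-19,0],-55.1,0.3]
    - [[12.4,-19,0],-55.1,0.3]
    - [[12.4,-19,0],-55.1,0.3]
    - [[12.4,-19,0],-55.1,0.3]
    - [[12.4,-19,0],-55.1,0.3]

```text
t: 9.35
eef_pos: [556.6, -94.0, 26.7]
tcp_rot: [[0.014, 1.0, -0.0], [1.0, -0.014, -0.0], [-0.0, -0.0, -1.0]]
wrist_force: [-0.1, 1.0, -0.5]
opening: 31.7
grasp_force: 59.7
```

```bash
python3 - <<'E'
from plant import bot
from h import *
s=bot.observe();print(s["eef_pos"],s["tcp_rot"].round(3) if hasattr(s["tcp_rot"],'round') else s["tcp_rot"])
a=bot.capture("scene"); b=bot.capture("top")
f=lambda c,x0,y0:cv2.resize(c["pixels"][y0:y0+90,x0:x0+80,::-1],(400,450),interpolation=cv2.INTER_CUBIC)
I=np.hstack([f(a,215,150),f(b,215,135)]).astype(float); cv2.imwrite("pics/g5.png",np.clip(I*1.2,0,255).astype(np.uint8))
E
```

```text
[556.61053165 -94.03399024  26.71352111] [[ 0.014  1.    -0.   ]
 [ 1.    -0.014 -0.   ]
 [-0.    -0.    -1.   ]]
```

View pics/g5.png

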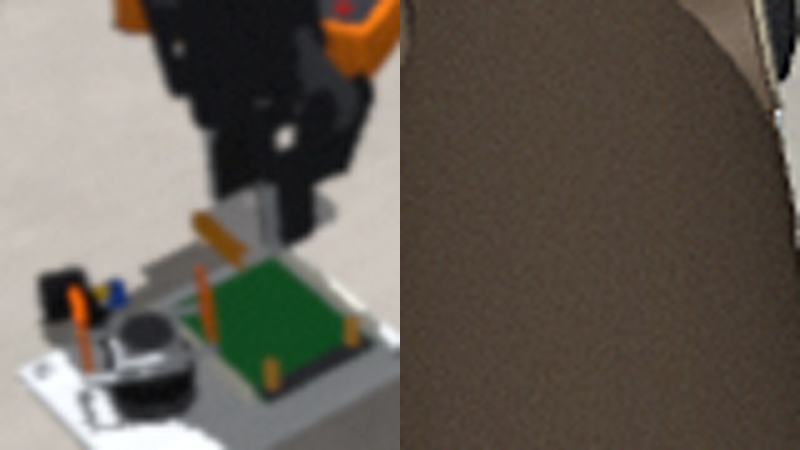

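The cell hangs level over the bay. Its orange end runs from about (254,192.6) to (263,202.4) in scene pixels. I'll check that against the projection.

```bash
python3 - <<'E'
from plant import bot
from h import *
a=bot.capture("scene")
for z in (59.4,68.4): print(z,proj(a,[[573.8,-67.5,z],[539.8,-67.5,z],[557.8,-67.5,z],[556.8,-62.5,z]]).round(1).tolist())
h=cv2.cvtColor(a["pixels"],cv2.COLOR_RGB2HSV)
m=((h[...,0]>5)&(h[...,0]<25)&(h[...,1]>120)).astype(np.uint8); k=m*0; k[188:206,250:268]=m[188:206,250:268]
r,cc=np.nonzero(k); print(len(r),r.mean(),cc.mean(),r.min(),r.max(),cc.min(),cc.max(), cv2.boxPoints(cv2.minAreaRect(np.c_[cc,r].astype(np.float32))).round(1).tolist())
E
```

```text
59.4 [[252.3, 196.4], [261.8, 204.5], [256.7, 200.2], [255.0, 201.4]]
68.4 [[251.9, 193.1], [261.5, 201.1], [256.3, 196.8], [254.6, 198.0]]
53 198.30188679245282 258.1698113207547 193 205 254 263 [[254.0, 193.0], [263.0, 193.0], [263.0, 205.0], [254.0, 205.0]]
```

>>> drive_tool:
  motion:
    - [[0.05,0.15,2],0,0.3]
    - [[0.05,0.15,4],0,0.3]
    - [[0.05,0.15,4.7],0,0.3]
    - [[0.05,0.15,5.0],0,0.3]
    - [[0.05,0.15,5.1],0,0.3]
    - [[0.05,0.15,5.1],0,0.3]

```text
t: 10.1
eef_pos: [558.8, -93.3, -23.5]
tcp_rot: [[0.012, 1.0, 0.001], [1.0, -0.012, -0.0], [-0.0, 0.001, -1.0]]
wrist_force: [0.3, 0.4, -1.1]
opening: 32.1
grasp_force: 59.7
```

>>> drive_tool:
  motion:
    - [[0,0,0.1],0,0.3]
    - [[0,0,0.2],0,0.3]
    - [[0,0,0.2],0,0.3]

```text
t: 10.4
eef_pos: [558.3, -93.4, -25.9]
tcp_rot: [[0.012, 1.0, 0.0], [1.0, -0.012, -0.0], [-0.0, 0.0, -1.0]]
wrist_force: [-0.5, -1.1, -0.5]
opening: 31.9
grasp_force: 59.7
```

>>> drive_tool:
  motion:
    - [[0,0,0.1],0,0.3]
    - [[0,0,0.1],0,0.3]

```text
t: 10.6
eef_pos: [558.5, -93.4, -26.7]
tcp_rot: [[0.012, 1.0, 0.0], [1.0, -0.012, -0.0], [-0.0, 0.0, -1.0]]
wrist_force: [-0.8, 0.0, 4.1]
opening: 31.7
grasp_force: 60.1
```

>>> drive_tool:
  motion:
    - [[0,0,0],0,0.4]
    - [[0,0,0],0,0.45]
    - [[0,0,0],0,0.5]
    - [[0,0,0],0,0.55]
    - [[0,0,0],0,0.55]
    - [[0,0,-1.5],0,0.55]
    - [[0,0,-5],0,0.7]
    - [[0,0,-9],0,0.9]
    - [[0,0,-12],0,0.9]
    - [[0,0,-12],0,0.9]

```text
t: 11.6
eef_pos: [561.4, -93.4, 98.5]
tcp_rot: [[0.012, 1.0, 0.008], [1.0, -0.012, -0.001], [-0.001, 0.008, -1.0]]
wrist_force: [-0.1, 0.5, -0.9]
opening: 77.0
grasp_force: 0.0
```

```bash
cat > look.py <<'E'
import sys
from plant import bot
from h import *
s=bot.observe();print(np.round(s["eef_pos"],1),np.round(s["tcp_rot"],3)[:2].tolist(),s["opening"],np.round(s["wrist_force"],1))
a=bot.capture("scene")
cv2.imwrite(f"pics/{sys.argv[1]}.png",cv2.resize(a["pixels"][170:260,210:310,::-1],(800,720)[:2] if 0 else (660,594),interpolation=cv2.INTER_CUBIC))
E
python3 look.py g6; python3 - <<'E'
from plant import bot
from h import *
a=bot.capture("scene"); O=np.array([549.5,-31.2,0]); X=np.array([-.012,-1,0]); Y=np.array([1,-.012,0])
for n,x,y,z in [("cell near+y",36,25,15),("near-y",36,-9,15),("far-y",88,-9,15),("far+y",88,25,15),("pin1",41,-29,20),("tab top mid a",0,0,63)]:
    print(n,((proj(a,[O+x*X+y*Y+[0,0,z]])[0]-[210,170])*6.6).round(0))
E
```

```text
[561.4 -93.4  98.5] [[0.012, 1.0, 0.008], [1.0, -0.012, -0.001]] 76.99082649677746 [-0.1  0.5 -0.9]
cell near+y [291. 280.]
near-y [350. 334.]
far-y [481. 266.]
far+y [420. 214.]
pin1 [399. 349.]
tab top mid a [224. 253.]
```

View pics/g6.png

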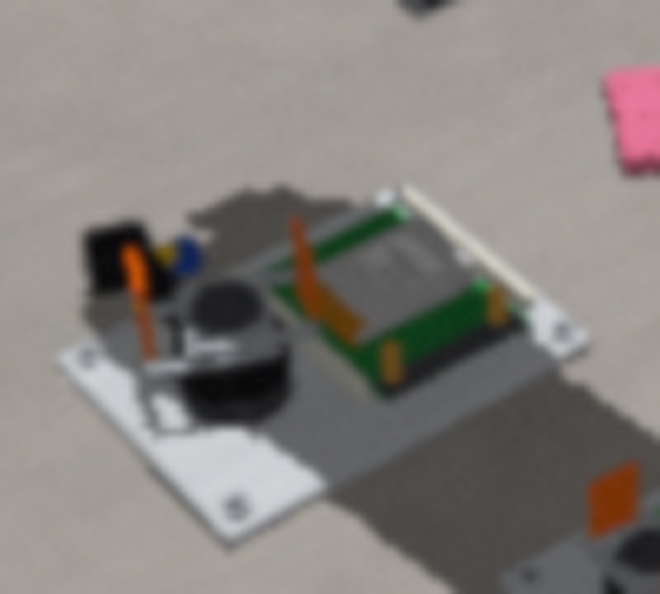

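The cell lies in the bay between the lips, but this view leaves its y uncertain (near -y corner at about (360,338), pins at (391,342) and (498,290)). I'll move aside and measure from the top camera.

>>> drive_tool:
  motion:
    - [[-5,0,0],0,1]
    - [[-10,0,0],0,1]
    - [[-15,0,0],0,1]
    - [[-20,0,0],0,1]
    - [[-24,0,0],0,1]
    - [[-24,0,0],0,1]

```text
t: 12.3
eef_pos: [552.0, -341.3, 91.0]
tcp_rot: [[0.021, 1.0, -0.003], [1.0, -0.021, -0.002], [-0.003, -0.003, -1.0]]
wrist_force: [-0.3, -0.6, -0.2]
opening: 85.7
grasp_force: 0.0
```

```bash
python3 - <<'E'
from plant import bot
from h import *
b=bot.capture("top"); crop(b,222,140,302,208,8,"t2")
O=np.array([549.5,-31.2,0]); X=np.array([-.012,-1,0]); Y=np.array([1,-.012,0])
h=cv2.cvtColor(b["pixels"],cv2.COLOR_RGB2HSV); g=((h[...,0]>45)&(h[...,0]<80)&(h[...,1]>110)); print("green",g[150:205,250:295].sum())
f=lambda x,y,z:proj(b,[O+x*X+y*Y+[0,0,z]])[0]
# profile along cradle y through x=50,62,74 at z=15: 
for x in (50,62,74):
    print(x,[(y,*b["pixels"][tuple(f(x,y,15).round().astype(int)[::-1])].tolist()) for y in range(-30,46,3)])
print("along x",[(x,*b["pixels"][tuple(f(x,4,15).round().astype(int)[::-1])].tolist()) for x in range(28,98,3)])
print([((f(*p)-[222,140]+.5)*8-.5).round().tolist() for p in [(36,25,15),(36,-9,15),(88,-9,15),(88,25,15)]])
E
```

```text
green 416
50 [(-30, 86, 87, 94), (-27, 91, 86, 100), (-24, 41, 177, 83), (-21, 50, 171, 89), (-18, 48, 167, 86), (-15, 47, 166, 87), (-12, 44, 168, 86), (-9, 98, 131, 106), (-6, 225, 213, 220), (-3, 204, 205, 206), (0, 204, 202, 204), (3, 204, 202, 202), (6, 201, 202, 202), (9, 202, 201, 203), (12, 200, 201, 200), (15, 200, 202, 201), (18, 199, 200, 198), (21, 202, 198, 200), (24, 203, 198, 200), (27, 25, 163, 69), (30, 43, 166, 83), (33, 40, 163, 81), (36, 42, 163, 83), (39, 30, 158, 76), (42, 217, 233, 229), (45, 240, 239, 244)]
62 [(-30, 89, 91, 98), (-27, 95, 90, 101), (-24, 39, 177, 83), (-21, 49, 170, 86), (-18, 50, 168, 86), (-15, 49, 169, 87), (-12, 50, 169, 89), (-9, 95, 129, 102), (-6, 227, 218, 224), (-3, 197, 200, 196), (0, 199, 201, 197), (3, 199, 197, 196), (6, 208, 210, 206), (9, 190, 188, 190), (12, 209, 208, 208), (15, 228, 228, 227), (18, 242, 242, 240), (21, 173, 171, 171), (24, 205, 200, 205), (27, 30, 163, 70), (30, 46, 166, 82), (33, 48, 165, 86), (36, 47, 165, 83), (39, 38, 163, 77), (42, 217, 232, 229), (45, 241, 239, 245)]
74 [(-30, 89, 92, 102), (-27, 94, 88
[... 359 characters left out ...]
20, 162, 69), (30, 44, 165, 80), (33, 44, 166, 82), (36, 42, 164, 79), (39, 37, 162, 77), (42, 215, 231, 230), (45, 241, 240, 245)]
along x [(28, 126, 123, 114), (31, 98, 90, 91), (34, 69, 177, 110), (37, 59, 161, 76), (40, 199, 133, 0), (43, 206, 162, 94), (46, 199, 195, 198), (49, 202, 204, 204), (52, 202, 202, 201), (55, 204, 203, 204), (58, 205, 205, 204), (61, 229, 229, 227), (64, 229, 229, 229), (67, 217, 219, 217), (70, 217, 216, 215), (73, 240, 241, 240), (76, 243, 244, 242), (79, 190, 192, 189), (82, 205, 204, 202), (85, 214, 213, 212), (88, 218, 217, 217), (91, 177, 182, 178), (94, 244, 242, 233), (97, 196, 197, 189)]
[[305.0, 213.0], [303.0, 341.0], [500.0, 341.0], [501.0, 213.0]]
```

View pics/t2.png

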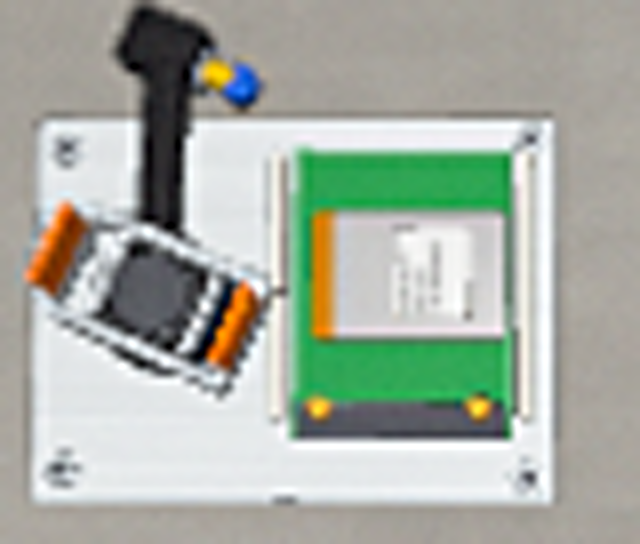

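From the top view the cell lies square at about cradle (63.8, 8.5), within 2 mm of target and clear of pins and arm. Going above the collar next, with the finger line at 66.4°.

>>> drive_tool:
  motion:
    - [[4,-0.1,0],-8,1]
    - [[8,-0.2,0],-16,1]
    - [[12,-0.3,0],-24,1]
    - [[16,-0.5,0],-32,1]
    - [[20,-0.6,0],-40,1]
    - [[24,-0.7,0],-48,1]
    - [[28,-0.8,0],-56,1]
    - [[30.3,-0.9,0],-64,1]
    - [[30.3,-0.9,0],-67.1,1]
    - [[30.3,-0.9,0],-67.1,1]
    - [[30.3,-0.9,0],-67.1,1]
    - [[30.3,-0.9,0],-67.1,1]

```text
t: 13.55
eef_pos: [549.6, -30.6, 92.6]
tcp_rot: [[-0.916, 0.402, -0.001], [0.402, 0.916, -0.0], [0.001, -0.0, -1.0]]
wrist_force: [0.8, -0.1, -0.6]
opening: 85.1
grasp_force: 0.0
```

```bash
python3 - <<'E'
from plant import bot
from h import *
s=bot.observe(); R=np.array(s["tcp_rot"]); print(s["eef_pos"],np.degrees(np.arctan2(R[1,1],R[0,1])))
b=bot.capture("top")
t=lambda u,v:(np.array([u,v])+.5)/8-.5+[222,140]
print("tabs",plane(b,[t(55,246),t(233,323)],63).round(1),"post",plane(b,[t(158,287)],44).round(1))
d=np.array([550.3,-30])-s["eef_pos"][:2]; print("to go tool xy mm",(R[:2,:2].T@d).round(1), s["eef_pos"][2]+2)
E
```

```text
[549.61255536 -30.63291421  92.58302923] 66.3010076888284
tabs [[559.3  -9.8  63. ]
 [539.2 -54.5  63. ]] post [[551.  -32.9  44. ]]
to go tool xy mm [-0.4  0.9] 94.58302923230957
```

>>> drive_tool:
  motion:
    - [[0,0.1,3],0,1]
    - [[0,0.1,6],0,1]
    - [[0,0.1,8],0,1]
    - [[0,0.1,9.2],0,1]
    - [[0,0.1,9.45],0,1]
    - [[0,0.1,9.45],0,0.8]
    - [[0,0.1,9.45],0,0.7]
    - [[0,0.1,9.45],0,0.7]
    - [[0,0.1,9.45],0,0.7]

```text
t: 14.5
eef_pos: [550.9, -29.5, -0.9]
tcp_rot: [[-0.916, 0.4, 0.001], [0.4, 0.916, -0.0], [-0.001, 0.0, -1.0]]
wrist_force: [0.0, 0.3, -0.3]
opening: 59.8
grasp_force: 0.0
```

>>> drive_tool:
  motion:
    - [[0,0,0],0,0.65]
    - [[0,0,0],0,0.61]
    - [[0,0,0],0,0.58]
    - [[0,0,0],0,0.56]
    - [[0,0,0],0,0.54]
    - [[0,0,0],0,0.54]
    - [[0,0,0],0,0.54]

```text
t: 15.2
eef_pos: [551.0, -29.0, -0.1]
tcp_rot: [[-0.916, 0.4, 0.001], [0.4, 0.916, -0.001], [-0.001, 0.0, -1.0]]
wrist_force: [-3.5, 0.3, 14.6]
opening: 46.7
grasp_force: 14.5
```

>>> drive_tool:
  motion:
    - [[0,0,-0.1],0,0.52]
    - [[0,0,-0.1],0,0.51]
    - [[0,0,-0.1],0,0.51]
    - [[0,0,-0.1],0,0.51]

```text
t: 15.6
eef_pos: [550.8, -29.3, 0.4]
tcp_rot: [[-0.916, 0.4, 0.001], [0.4, 0.916, -0.001], [-0.001, -0.0, -1.0]]
wrist_force: [-2.4, -0.4, 10.2]
opening: 43.9
grasp_force: 15.9
```

>>> drive_tool:
  motion:
    - [[0,0,0],0,0.5]
    - [[0,0,0],0,0.49]
    - [[0,0,0],1,0.49]
    - [[0,0,0],3,0.49]
    - [[0,0,0],5,0.49]
    - [[0,0,0],7,0.49]
    - [[0,0,0],9,0.49]
    - [[0,0,0],11,0.49]

```text
t: 16.4
eef_pos: [550.6, -29.7, 0.7]
tcp_rot: [[-0.823, 0.569, 0.001], [0.569, 0.823, -0.001], [-0.001, -0.001, -1.0]]
wrist_force: [-3.9, -0.6, 14.3]
opening: 42.4
grasp_force: 23.0
```

```bash
cat > st.py <<'E'
from plant import bot
import numpy as np
s=bot.observe(); R=np.array(s["tcp_rot"]); y=np.degrees(np.arctan2(R[1,1],R[0,1]))
f=R.T@s["wrist_force"]
print(f"t {s['t']:.2f} yaw {y:.2f} collar~ {np.radians(y+.7):.3f} pos",np.round(s["eef_pos"],1),"F world",np.round(s["wrist_force"],1),"tau",np.round(s["wrist_torque"],3),"open %.1f grip %.1f"%(s["opening"],s["grasp_force"]))
E
python3 st.py
```

```text
t 16.40 yaw 55.35 collar~ 0.978 pos [550.6 -29.7   0.7] F world [-3.9 -0.6 14.3] tau [-0.299  1.061  0.196] open 42.4 grip 23.0
```

>>> drive_tool:
  motion:
    - [[0,0,-0.1],2.5,0.48]
    - [[0,0,-0.1],5,0.48]
    - [[0,0,-0.1],7.5,0.48]
    - [[0,0,-0.1],10,0.48]
    - [[0,0,-0.1],12.5,0.48]
    - [[0,0,-0.1],15,0.48]
    - [[0,0,-0.1],17.5,0.48]
    - [[0,0,-0.1],20,0.48]
    - [[0,0,-0.1],22.5,0.48]
    - [[0,0,-0.1],25,0.48]
    - [[0,0,-0.1],27.5,0.48]
    - [[0,0,-0.1],30,0.48]

```text
t: 17.6
eef_pos: [550.7, -29.5, 1.1]
tcp_rot: [[-0.428, 0.904, 0.001], [0.904, 0.428, -0.001], [-0.001, 0.0, -1.0]]
wrist_force: [-1.2, -0.9, 7.5]
opening: 41.5
grasp_force: 30.0
```

```bash
python3 st.py
```

```text
t 17.60 yaw 25.34 collar~ 0.454 pos [550.7 -29.5   1.1] F world [-1.2 -0.9  7.5] tau [-0.155  0.485  0.246] open 41.5 grip 30.0
```

>>> drive_tool:
  motion:
    - [[0,0,0],1.2,0.48]
    - [[0,0,0],2.4,0.48]
    - [[0,0,0],3.6,0.48]
    - [[0,0,0],4.8,0.48]
    - [[0,0,0],6,0.48]
    - [[0,0,0],7.2,0.48]
    - [[0,0,0],8.4,0.48]
    - [[0,0,0],9.6,0.48]
    - [[0,0,0],10.8,0.48]
    - [[0,0,0],12,0.48]
    - [[0,0,0],13.2,0.48]
    - [[0,0,0],14.4,0.48]

```text
t: 18.8
eef_pos: [550.7, -29.5, 1.1]
tcp_rot: [[-0.191, 0.982, 0.001], [0.982, 0.191, -0.001], [-0.001, 0.001, -1.0]]
wrist_force: [-0.9, -0.7, 6.4]
opening: 41.8
grasp_force: 30.0
```

```bash
python3 st.py
```

```text
t 18.80 yaw 10.99 collar~ 0.204 pos [550.7 -29.5   1.1] F world [-0.9 -0.7  6.4] tau [-0.057  0.356  0.178] open 41.8 grip 30.0
```

>>> drive_tool:
  motion:
    - [[0,0,0],0.5,0.48]
    - [[0,0,0],1,0.48]
    - [[0,0,0],1.5,0.48]
    - [[0,0,0],2,0.48]
    - [[0,0,0],2.5,0.48]
    - [[0,0,0],3,0.48]
    - [[0,0,0],3.5,0.48]
    - [[0,0,0],4,0.48]
    - [[0,0,0],4.5,0.48]
    - [[0,0,0],5,0.48]

```text
t: 19.8
eef_pos: [550.8, -29.4, 1.1]
tcp_rot: [[-0.105, 0.994, 0.001], [0.994, 0.105, -0.0], [-0.001, 0.001, -1.0]]
wrist_force: [-1.5, -0.0, 7.2]
opening: 41.4
grasp_force: 30.0
```

```bash
python3 st.py
```

```text
t 19.80 yaw 6.02 collar~ 0.117 pos [550.8 -29.4   1.1] F world [-1.5 -0.   7.2] tau [-0.158  0.394  0.14 ] open 41.4 grip 30.0
```

>>> drive_tool:
  motion:
    - [[0,0,0],0.3,0.48]
    - [[0,0,0],0.6,0.48]
    - [[0,0,0],0.9,0.48]
    - [[0,0,0],1.2,0.48]
    - [[0,0,0],1.5,0.48]
    - [[0,0,0],1.8,0.48]

```text
t: 20.4
eef_pos: [550.8, -29.4, 1.1]
tcp_rot: [[-0.074, 0.997, 0.001], [0.997, 0.074, -0.0], [-0.001, 0.001, -1.0]]
wrist_force: [-0.9, -1.9, 5.7]
opening: 41.6
grasp_force: 29.9
```

```bash
python3 st.py
```

```text
t 20.40 yaw 4.23 collar~ 0.086 pos [550.8 -29.4   1.1] F world [-0.9 -1.9  5.7] tau [-0.116  0.358  0.229] open 41.6 grip 29.9
```

>>> drive_tool:
  motion:
    - [[0,0,0],0.3,0.48]
    - [[0,0,0],0.6,0.48]
    - [[0,0,0],0.9,0.48]
    - [[0,0,0],1.2,0.48]
    - [[0,0,0],1.5,0.48]
    - [[0,0,0],1.8,0.48]

```text
t: 21.0
eef_pos: [550.8, -29.4, 1.1]
tcp_rot: [[-0.043, 0.999, 0.001], [0.999, 0.043, -0.0], [-0.001, 0.001, -1.0]]
wrist_force: [-1.3, -0.7, 7.0]
opening: 41.5
grasp_force: 29.9
```

```bash
python3 st.py
```

```text
t 21.00 yaw 2.45 collar~ 0.055 pos [550.8 -29.4   1.1] F world [-1.3 -0.7  7. ] tau [-0.131  0.355  0.294] open 41.5 grip 29.9
```

>>> drive_tool:
  motion:
    - [[0,0,0],0.3,0.48]
    - [[0,0,0],0.6,0.48]
    - [[0,0,0],0.9,0.48]

```text
t: 21.3
eef_pos: [550.8, -29.4, 1.1]
tcp_rot: [[-0.027, 1.0, 0.001], [1.0, 0.027, -0.001], [-0.001, 0.001, -1.0]]
wrist_force: [-0.9, -0.2, 5.5]
opening: 41.4
grasp_force: 29.9
```

```bash
python3 st.py; python3 - <<'E'
from plant import bot
from h import *
a=bot.capture("scene"); cv2.imwrite("pics/s9.png",a["pixels"][:,:,::-1])
h=cv2.cvtColor(a["pixels"],cv2.COLOR_RGB2HSV); m=(h[...,0]>105)&(h[...,0]<130)&(h[...,1]>120)
m[:170]=0;m[260:]=0;m[:,:210]=0;m[:,310:]=0; r,c=np.nonzero(m); print("blue",len(r),r.mean() if len(r) else 0,c.mean() if len(r) else 0)
O=np.array([549.5,-31.2,0]); X=np.array([-.012,-1,0]); Y=np.array([1,-.012,0])
print([proj(a,[O+62*X+y*Y+[0,0,14]])[0].round(1).tolist() for y in (8,13,18)])
E
```

```text
t 21.30 yaw 1.56 collar~ 0.039 pos [550.8 -29.4   1.1] F world [-0.9 -0.2  5.5] tau [-0.105  0.334  0.323] open 41.4 grip 29.9
blue 10 209.7 265.5
[[268.5, 211.7], [267.2, 210.5], [265.8, 209.3]]
```

>>> drive_tool:
  motion:
    - [[0,0,0],0.3,0.48]
    - [[0,0,0],0.6,0.48]
    - [[0,0,0],0.9,0.48]

```text
t: 21.65
eef_pos: [550.8, -29.4, 1.1]
tcp_rot: [[-0.012, 1.0, 0.001], [1.0, 0.012, -0.001], [-0.001, 0.001, -1.0]]
wrist_force: [-0.9, -0.7, 6.7]
opening: 41.4
grasp_force: 29.9
```

```bash
python3 st.py; python3 - <<'E'
from plant import bot
for i in range(4):
    bot.capture("top"); print(bot.observe()["wrist_torque"][2].round(3),end=" ")
E
```

```text
t 21.65 yaw 0.66 collar~ 0.024 pos [550.8 -29.4   1.1] F world [-0.9 -0.7  6.7] tau [-0.238  0.36   0.352] open 41.4 grip 29.9
0.4 0.417 0.308 0.374
```

```bash
python3 - <<'E'
from plant import bot
import numpy as np
v=[]
for i in range(14):
    bot.capture("top"); v.append(bot.observe()["wrist_torque"][2])
print(np.mean(v).round(3),np.std(v).round(3))
E
```

```text
0.373 0.028
```

>>> drive_tool:
  motion:
    - [[0,0,0],0.1,0.485]
    - [[0,0,0],0.1,0.49]
    - [[0,0,0],0.1,0.5]
    - [[0,0,0],0.1,0.505]
    - [[0,0,0],0.1,0.51]
    - [[0,0,0],0.1,0.515]
    - [[0,0,0],0.1,0.52]
    - [[0,0,0],0.1,0.525]
    - [[0,0,0],0.1,0.53]
    - [[0,0,0],0.1,0.535]
    - [[0,0,0],0.1,0.54]
    - [[0,0,0],0.1,0.545]

```text
t: 23.75
eef_pos: [550.2, -29.4, 0.1]
tcp_rot: [[-0.009, 1.0, -0.0], [1.0, 0.009, -0.0], [-0.0, -0.0, -1.0]]
wrist_force: [1.2, -2.0, -1.3]
opening: 46.4
grasp_force: 14.1
```

```bash
python3 st.py
```

```text
t 23.75 yaw 0.52 collar~ 0.021 pos [ 5.502e+02 -2.940e+01  1.000e-01] F world [ 1.2 -2.  -1.3] tau [-0.293 -0.28   0.353] open 46.4 grip 14.1
```

>>> drive_tool:
  motion:
    - [[0,0,0],0,0.55]
    - [[0,0,0],0,0.555]
    - [[0,0,0],0,0.56]
    - [[0,0,0],0,0.565]
    - [[0,0,0],0,0.57]
    - [[0,0,0],0,0.575]
    - [[0,0,0],0,0.58]
    - [[0,0,0],0,0.585]
    - [[0,0,0],0,0.59]
    - [[0,0,0],0,0.595]
    - [[0,0,0],0,0.6]
    - [[0,0,0],0,0.605]

```text
t: 24.95
eef_pos: [550.6, -29.1, 0.5]
tcp_rot: [[-0.009, 1.0, 0.0], [1.0, 0.009, 0.0], [0.0, 0.0, -1.0]]
wrist_force: [3.4, -0.6, -13.1]
opening: 51.9
grasp_force: 10.0
```

```bash
python3 st.py
```

```text
t 24.95 yaw 0.52 collar~ 0.021 pos [ 5.506e+02 -2.910e+01  5.000e-01] F world [  3.4  -0.6 -13.1] tau [ 0.14  -0.688  0.214] open 51.9 grip 10.0
```

>>> drive_tool:
  motion:
    - [[0,0,0],0,0.61]
    - [[0,0,0],0,0.615]
    - [[0,0,0],0,0.62]
    - [[0,0,0],0,0.63]
    - [[0,0,0],0,0.65]
    - [[0,0,0],0,0.7]
    - [[0,0,0],0,0.8]
    - [[0,0,0],0,0.9]
    - [[0,0,0],0,0.95]
    - [[0,0,0],0,0.95]

```text
t: 25.95
eef_pos: [550.4, -29.3, 0.4]
tcp_rot: [[-0.009, 1.0, -0.0], [1.0, 0.009, -0.0], [-0.0, -0.0, -1.0]]
wrist_force: [0.1, 0.7, -0.9]
opening: 80.9
grasp_force: 0.0
```

>>> drive_tool:
  motion:
    - [[0,0,-1.5],0,0.95]
    - [[0,0,-4],0,0.95]
    - [[0,0,-8],0,0.95]
    - [[0,0,-12],0,0.95]
    - [[-4,0,-12],0,0.95]
    - [[-9,0,-12],0,0.95]
    - [[-14,0,-12],0,0.95]
    - [[-19,0,-12],0,0.95]
    - [[-24,0,-12],0,0.95]
    - [[-29,0,-12],0,0.95]
    - [[-31,0,-12],0,0.95]
    - [[-31,0,-12],0,0.95]

```text
t: 27.15
eef_pos: [551.8, -343.9, 120.9]
tcp_rot: [[-0.003, 1.0, -0.0], [1.0, 0.003, -0.001], [-0.001, -0.0, -1.0]]
wrist_force: [-0.1, 1.1, -0.0]
opening: 81.2
grasp_force: 0.0
```

```bash
python3 st.py; python3 - <<'E'
from plant import bot
from h import *
b=bot.capture("top"); crop(b,222,140,302,208,8,"t3")
E
```

```text
t 27.15 yaw 0.18 collar~ 0.015 pos [ 551.8 -343.9  120.9] F world [-0.1  1.1 -0. ] tau [ 0.04  -0.038  0.04 ] open 81.2 grip 0.0
```

View pics/t3.png

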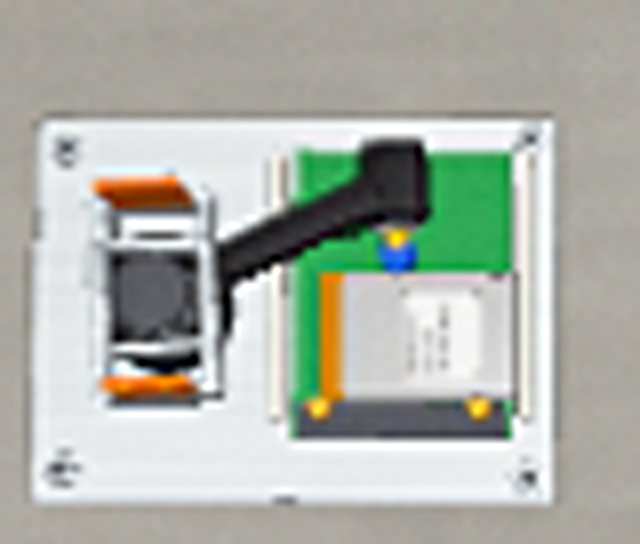

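The top view shows the cell square against both pins (319,407 and 479,407), with the blue pad at (397,257) pressing on it. The collar is free of the tool. One numeric check of the compression before I hand it in.

```bash
python3 - <<'E'
from plant import bot
from h import *
b=bot.capture("top"); h=cv2.cvtColor(b["pixels"],cv2.COLOR_RGB2HSV); H,S,V=h[...,0],h[...,1],h[...,2]
O=np.array([549.6,-31.3,0]); X=np.array([-.012,-1,0]); Y=np.array([1,-.012,0])
def cen(m,x0,y0,x1,y1,z):
    k=np.zeros(m.shape,bool);k[y0:y1,x0:x1]=m[y0:y1,x0:x1]; r,c=np.nonzero(k); P=plane(b,[[c.mean(),r.mean()]],z)[0]; print(len(r),P.round(1),"cradle",((P-O)@X).round(1),((P-O)@Y).round(1)); return P
o=(H>3)&(H<20)&(S>130)&(V>120)
A=cen(o,232,158,250,168,60);B=cen(o,232,182,250,192,60); d=A-B; print("theta",np.degrees(np.arctan2(d[1],d[0]))+.7)
N=cen((H>105)&(H<130)&(S>120),265,165,280,178,15)
f=lambda x,y,z:proj(b,[O+x*X+y*Y+[0,0,z]])[0]
for x in (54,72,80): print([(y,int(b["pixels"][tuple(f(x,y,15).round().astype(int)[::-1])][0])) for y in range(0,16)])
E
```

```text
28 [573.9 -31.3  60. ] cradle -0.3 24.3
22 [524.4 -32.5  60. ] cradle 1.5 -25.2
theta 2.1367819605377667
11 [561.6 -92.3  15. ] cradle 60.9 12.7
[(0, 204), (1, 204), (2, 204), (3, 206), (4, 206), (5, 206), (6, 208), (7, 208), (8, 197), (9, 197), (10, 25), (11, 25), (12, 40), (13, 40), (14, 44), (15, 44)]
[(0, 206), (1, 236), (2, 236), (3, 220), (4, 220), (5, 220), (6, 202), (7, 202), (8, 211), (9, 211), (10, 19), (11, 19), (12, 42), (13, 42), (14, 49), (15, 49)]
[(0, 247), (1, 248), (2, 248), (3, 223), (4, 223), (5, 223), (6, 208), (7, 208), (8, 212), (9, 212), (10, 25), (11, 25), (12, 40), (13, 40), (14, 46), (15, 46)]
```

```bash
python3 -c "
from plant import bot
print(bot.job_done())"
```

```text
the job is handed in; nothing more can be done
None
```

The job is handed in: the cell lies square against both brass pins, and the collar is locked with its pad about half way in (roughly 4 to 4.5 N, estimated from the wrist torque and the last picture) and the robot clear; no verdict came back.

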